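# Set the spring dividers to the slice width on the soap guide

### The arm

A 6-joint arm with a two-finger parallel gripper is mounted at the origin on the work surface. World frame = base frame: x ahead of the robot, y to its left, z up, the work surface at z = 0. Lengths are in m, angles in rad, forces in N, time in s.
With the tool pointing down it reaches from about 0.35 to 0.775 m from the base axis. Payload 7.3 kg.
Tool frame: the origin (TCP) lies midway between the tips of the shut fingers; the grasp point (between the pads) lies 19 mm behind it (robot.grip_depth is the z of the grasp point in the tool frame, in m); z points along the fingers, y is the line along which they close (so a half turn about z gives the same grasp; the last joint's range is limited). The gripper opens to 92 mm and grips with 3 to 60 N. Pads are 19 mm wide; open, the fingers measure 130 mm over their backs; the gripper's body (75 mm by 190 mm) begins 47 mm behind the grasp point.
Start: joints at [-1.419, 0.342, 1.524, -0, 1.275, -0.146], TCP at [0.154, -0.502, 0.227] pointing down, gripper open.
Joint ranges: [-2.53, 2.53], [-0.77, 2.02], [0.04, 2.7], [-1, 4.14], [0.28, 2.66], [-3.11, 3.11]. Speed limits (rad/s): [2.57, 2.57, 3.14, 3.14, 3.14, 3.14].

### API

Orientations are given as [roll, pitch, yaw] about the fixed x, y, z axes, in that order (R = Rz(yaw) Ry(pitch) Rx(roll)).
In Python, from cell import robot, viewer gives the robot as it stands.
- The arm moves only by the tool step_arm, never from a script. Its argument "increments" is a list of rows, each an object with "delta_pos": the shift along the tool's x, y, z in cm, a list of three; "dr": the turn, a rotation vector about the tool's x, y, z in degrees, a list of three; "fingers": the closure, from -1 (fully open) to 1 (shut), so that 0 is half open. In form: [{"delta_pos": [tx, ty, tz], "dr": [wx, wy, wz], "fingers": fingers}, ...]. A call has exactly 5 rows; each row is the pose to reach, as a shift and turn from the pose commanded when the call began, along the tool's axes at that moment; what a row does not reach only later rows make up. A row lasts 1/8 s, in which the tool goes at most 62.5 mm and 10.7 degrees, less where a joint would pass 70% of its speed; a pose out of reach is approached as far as the arm can. A call with a gripper value outside its range is refused whole. The fingers move at their own pace and stop on an object; "newtons" is the grip in N (left out, the last holds). Time passes only in rows, so rows that repeat a pose let the fingers close, or fill a call up. It gives the time, the measured TCP pose, the force, the opening and the grip force at its end, in the units of the state.
- robot.observe(): the state, without advancing time (a new reading comes with each control period).
- viewer.read_camera(name): name is "side" or "top"; returns the picture (420x560x3 uint8, red, green, blue); there is no depth.
- viewer.camera_params(name): a dict with "K" (3x3 intrinsics, pixels), "T" (4x4, takes a point from camera to world coordinates). Camera axes: x right, y down, z forward; pixel columns grow to the right and rows downward; lengths in m; the calibration is good to about 2 mm. A picture is of the moment at which its call begins. camera_params takes no time and is no camera call.
- robot.hand_in(): hands the job in; it is judged then, once.
The state is a dict: "time": time; "qpos": joint angles; "qvel": joint speeds; "joint_efforts": joint torques, N m; "tool_pos": TCP position; "tool_rot": TCP orientation; "contact_force": force on the tool from outside, world axes, zero at the start; "torque": the same for the moment, N m; "opening": finger opening in m; "grip_force": force on a finger pad.
Only numpy, scipy, OpenCV 4.12 (cv2) and the standard library are available. Lean on these libraries where they do the work, as an engineer would, in place of code of your own. Each camera call takes 0.05 s, during which the arm holds its last target. There are 200 camera calls.

### The job

Lift the sprung dividers well clear of their wooden tool rest, squeeze their two legs together and lay the points lightly on the rule of the soap slicing guide, one point on each of its two long lines. Finish while holding: keep the legs squeezed with the points still on the lines, so that a helper can run the dividers' nut up. Do not disturb the soap loaf or the other things on the table.

Things in the scene. Friction and masses are not known exactly. Their poses are not given: they have to be found in the camera images.
- fulcrum (a point): Centre of the roller at the heel of the spring dividers: a steel two-legged tool like big pointed tweezers, 190 mm long, 10 mm thick, 0.12 kg, lying flat, hinge axis vertical. Half-way up the thickness; the points are 150 mm ahead. Behind it: spring bow and handle (to 43 mm). The cross screw, 44 mm ahead, sticks out 48 mm to the right with its nut: keep fingers clear of it.
- dividers_mid (a point): Midway between the legs at the start, half-way up their 10 mm thickness, 80 mm ahead of the fulcrum; carried by the left leg; x axis towards the points. Here the legs have flat outer faces, 56 to 118 mm from the fulcrum, to pinch: 49 mm apart over all when sprung open, parallel and 33 mm apart at the 30 mm setting. Closing 1 mm here closes the points by about 1.9 mm.
- point_left (a point): The very tip of the left leg (left as seen from the heel), cranked down to 4 mm below the underside of the legs (9 mm below the fulcrum's height). The points are 59 mm apart when sprung open.
- point_right (a point): The very tip of the right leg.
- squeeze (a joint): Angle by which the legs have been squeezed together, rad: 0 sprung open, 0.19 with the points 30 mm apart. The spring pushes each leg outward at the grip flats with about 5 N when open and 12 N at the 30 mm setting, and opens the legs again when they are let go.
- rest: Fixed dark wooden tool rest, base 190 x 84 x 4 mm, with two cross-bars 18 mm high on which the dividers lie at the start, 78 mm behind and 39 mm ahead of the origin; between them is room for fingers down to the base. Origin on the table, within 5 mm of the point under dividers_mid at the start.
- guide: Fixed beech soap slicing guide: board 130 x 240 x 15 mm, origin at the centre of its underside, x from its front edge (robot side) towards its 43 mm high back fence, y along its length, z up. A bright metal rule, 28 mm wide, lies flush along the front edge (63 to 35 mm in front of the origin), 15 mm above the table, with short marks and two long lines along x.
- line_left (a point): Middle of the left long line on the rule's top (15.5 mm above the table). The line is 26 mm long along the guide's x axis and 1.5 mm wide.
- line_right (a point): Middle of the right long line, 30 mm from the left one, parallel to it.
- loaf_mid (a point): Centre of the loose cream soap loaf, 50 x 118 x 28 mm, lying on the guide behind the rule: leave it.
- pot_a_mid (a point): Centre of a loose pigment pot, 27 mm across, 43 mm high, standing on the guide's left end behind the rule: leave it.
- oil_mid (a point): Centre of a loose small amber bottle, 26 mm across, 64 mm high, standing beside the tool rest: leave it.
- pot_b_mid (a point): Centre of a loose pigment pot, 27 mm across, 43 mm high, on the table: leave it.
- cup_mid (a point): Centre of a loose paper cup, 70 mm across, 76 mm high, on the table: leave it.
- spoon_grip (a point): Handle of a loose spoon, 150 mm long, on the table near the robot: leave it.

How it is judged:
By the outcome, as a careful person would: the job done as asked, in the order asked, and still so for the second after the job is handed in, while the arm keeps its last pose, push and grip.
It also fails if it takes over 45 s, if anything falls off the work surface, if the arm or the gripper's body presses on something with over 40 N, if the wrist force passes 120 N, or if a joint passes its speed limit or range.

## Working session

There is one attempt and no reset: what is moved stays moved. The work goes in short steps, Python scripts to look and compute and a tool call to move; the robot and the scene stay as the last step left them, time stands still between calls to the robot, and variables do not carry over. Pictures are saved under pics/ and viewed, at most 10 in all, crops included, and the job is handed in when it is done.

Besides the shell and the picture viewer there is one more tool, called as name(argument=value, ...), one argument or row to a line, values as JSON. step_arm: Moves the arm, as the interface text tells. Its arguments: {"type":"object","properties":{"increments":{"type":"array"},"newtons":{"type":"number"}},"required":["increments"]}

```bash
mkdir -p pics; cat > h.py <<'E'
import numpy as np, cv2
from cell import robot, viewer
def snap(name,fn=None):
    im=viewer.read_camera(name)
    if fn: cv2.imwrite(f'pics/{fn}.png',im[:,:,::-1])
    return im
def ray(name,uv):
    p=viewer.camera_params(name);K,T=np.array(p['K']),np.array(p['T'])
    d=T[:3,:3]@np.linalg.solve(K,[uv[0],uv[1],1]);return T[:3,3],d
def onz(name,uv,z):
    o,d=ray(name,uv);return o+d*(z-o[2])/d[2]
def proj(name,P):
    p=viewer.camera_params(name);K,T=np.array(p['K']),np.array(p['T'])
    c=K@(T[:3,:3].T@(np.array(P)-T[:3,3]));return c[:2]/c[2]
E
python3 - <<'E'
from h import *
a=snap('top','top0');b=snap('side','side0')
for n in('top','side'):print(viewer.camera_params(n))
print(robot.observe())
E
```

```text
{'K': array([[379.41238712,   0.        , 279.45271563],
       [  0.        , 379.41238712, 211.67759743],
       [  0.        ,   0.        ,   1.        ]]), 'T': array([[ 0.02032891, -0.98187524,  0.18843501,  0.45727862],
       [-0.99968699, -0.01721346,  0.01815519,  0.00636882],
       [-0.01458252, -0.1887451 , -0.98191784,  0.77324904],
       [ 0.        ,  0.        ,  0.        ,  1.        ]])}
{'K': array([[382.03661496,   0.        , 281.76124498],
       [  0.        , 382.03661496, 208.14137924],
       [  0.        ,   0.        ,   1.        ]]), 'T': array([[ 0.99627606, -0.05458736,  0.06674005,  0.54509609],
       [-0.08558843, -0.53255572,  0.84205643, -0.58768697],
       [-0.01042285, -0.84463284, -0.53524456,  0.43790209],
       [ 0.        ,  0.        ,  0.        ,  1.        ]])}
{'time': 0.1, 'qpos': array([-1.41901892e+00,  3.42680930e-01,  1.52490835e+00,  2.10558740e-05,
        1.27540784e+00, -1.45992698e-01]), 'qvel': array([ 0.00039162, -0.00144143, -0.00080928, -0.00048033,  0.00136462,
        0.00089759]), 'joint_efforts': array([ 2.30572623e-03, -4.32002306e+01, -2.44694424e+01,  7.19698844e-02,
        5.25782711e-02, -5.15541547e-05]), 'tool_pos': array([ 0.15400563, -0.50152839,  0.22610458]), 'tool_rot': array([-3.14020605e+00, -2.24236031e-04,  2.97763805e-01]), 'contact_force': array([ 0.01559747, -0.34669631,  0.07067584]), 'torque': array([ 0.01899079, -0.02497299,  0.06294557]), 'grip_force': 0.0, 'opening': 0.09120223964494888}
```

View pics/top0.png

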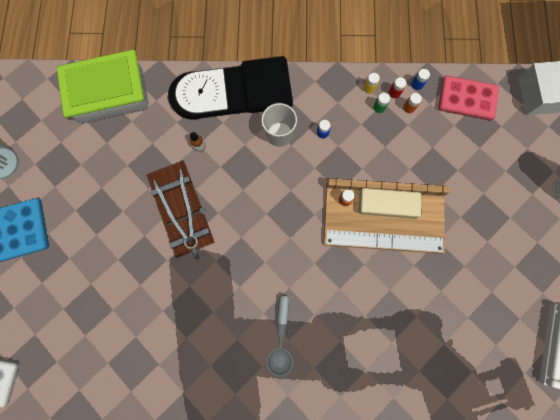

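View pics/side0.png

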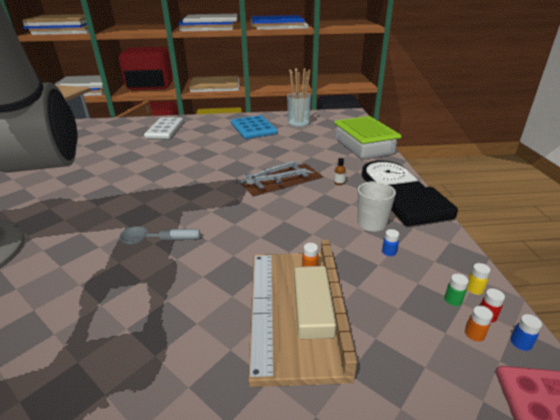

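The top view shows the dividers on the rest, with the heel roller near (190,242) and the points near (155,185) and (182,170). The rule lies at (327..443, 240), with long lines near x≈377 and 392. I'll zoom in on both.

```bash
python3 - <<'E'
import cv2,numpy as np
a=cv2.imread('pics/top0.png')
c1=cv2.resize(a[160:264,140:220],None,fx=5,fy=5,interpolation=cv2.INTER_CUBIC)
c2=cv2.resize(a[225:257,355:415],None,fx=6,fy=6,interpolation=cv2.INTER_CUBIC)
o=np.zeros((520,770,3),np.uint8);o[:520,:400]=c1;o[:192,405:765]=c2
cv2.imwrite('pics/z0.png',o)
g=cv2.cvtColor(a,cv2.COLOR_BGR2GRAY)
for r in (233,236,239,242,245):print(r,g[r,366:402])
E
```

```text
233 [203 201 195 161 195 198 197 194 170 184 178 159 181 172 174 174 165 163
 157 160 153 150 150 146 147 147 143 143 144 143 142 142 143 143 141 141]
236 [213 212 209 201 209 210 210 204 180 200 173 147 196 164 204 208 208 202
 164 203 208 208 201 160 203 198 135 192 151 203 208 209 205 183 205 207]
239 [216 215 216 216 214 214 215 214 214 209 178 157 208 214 213 213 213 213
 213 212 213 213 212 211 207 165 129 204 211 212 212 213 211 211 210 210]
242 [216 216 216 214 214 214 214 212 212 207 176 156 206 211 212 210 210 211
 210 210 210 210 211 210 207 175 149 205 210 210 210 210 210 210 210 210]
245 [211 211 213 214 212 213 214 213 213 205 147 174 209 213 213 213 212 212
 211 211 211 211 211 211 206 174 155 206 211 211 211 211 211 211 211 211]
```

View pics/z0.png

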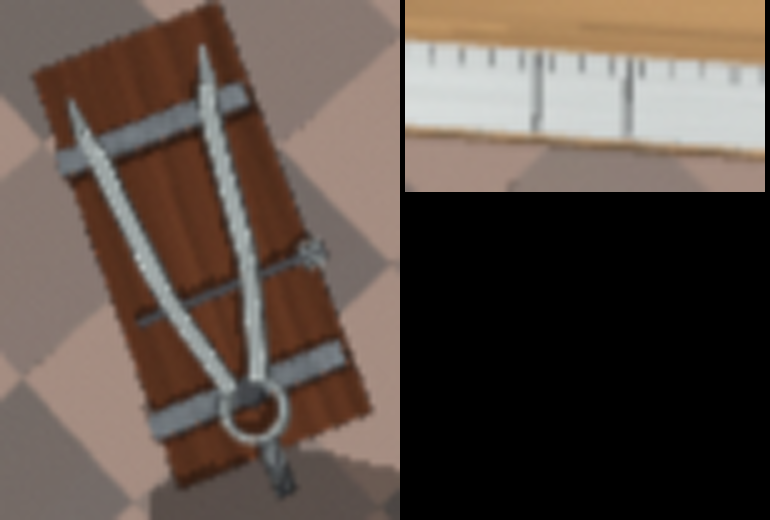

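The crop shows the points at about px (154.4,180.4) and (180.6,169.2). The roller is inside the spring-bow junction at about (189,238), and the long lines at row 241 are at x≈376.6 and 391.6.

```bash
cat >> h.py <<'E'
def toolshift(P,yaw=None):
    "shift in cm (tool axes) and turn deg about tool z to put TCP at P with yaw"
    from scipy.spatial.transform import Rotation as R
    s=robot.observe();r=R.from_euler('xyz',s['tool_rot'])
    d=r.inv().apply(np.array(P)-s['tool_pos'])*100
    w=None
    if yaw is not None: w=np.degrees((r.inv()*R.from_euler('xyz',[np.pi,0,yaw])).as_rotvec())
    return d.round(2),None if w is None else w.round(2)
E
python3 - <<'E'
from h import *
L=onz('top',(154.4,180.4),.014);R=onz('top',(180.6,169.2),.014);F=onz('top',(189,238),.023)
m=(L+R)/2;yw=np.arctan2(*(m-F)[1::-1]);u=(L-R);yw2=np.arctan2(u[1],u[0])-np.pi/2
print('L',L,'R',R,'F',F,'gap',np.linalg.norm(u),'len',np.linalg.norm((m-F)[:2]),yw,yw2)
y=(yw+yw2)/2;print('mid',m[:2]-.07*np.array([np.cos(yw),np.sin(yw)]))
im=cv2.cvtColor(cv2.imread('pics/top0.png'),cv2.COLOR_BGR2GRAY).astype(float)
for a,b in((374,380),(388,395)):
    pts=[]
    for r in range(235,247):
        w=np.clip(195-im[r,a:b],0,None)
        if r in(235,236,237):continue
        pts.append([(w*np.arange(a,b)).sum()/w.sum(),r])
    P=np.array([onz('top',p,.0155) for p in pts]);c=P.mean(0);v=np.linalg.svd(P-c)[2][0]
    print('line',c,np.degrees(np.arctan(v[1]/v[0])),P[[0,-1]])
# rule corners / bars via colour
for p in((327,234),(442,239),(327,247),(442,251)):print(onz('top',p,.0155))
E
```

```text
L [0.66469084 0.28199475 0.014     ] R [0.68978929 0.22894393 0.014     ] F [0.54464881 0.19953373 0.023     ] gap 0.0586883383675583 len 0.1439070339811055 0.39921231882014396 0.44189863194357804
mid [0.61274434 0.22826085]
line [ 0.54448957 -0.17469365  0.0155    ] -4.517409896821936 [[ 0.55251488 -0.17515687  0.0155    ]
 [ 0.53647768 -0.17395875  0.0155    ]]
line [ 0.54505169 -0.20471788  0.0155    ] -2.4029395861847367 [[ 0.5530706  -0.2050879   0.0155    ]
 [ 0.5370518  -0.20437428  0.0155    ]]
[ 0.55874456 -0.07599572  0.0155    ]
[ 0.55291813 -0.30479869  0.0155    ]
[ 0.5326302 -0.0759101  0.0155   ]
[ 0.52900041 -0.30336476  0.0155    ]
```

step_arm(
  increments=[
    {"delta_pos":[6,0,0],"dr":[0,0,0],"fingers":-1},
    {"delta_pos":[12,0,0],"dr":[0,0,0],"fingers":-1},
    {"delta_pos":[18,0,0],"dr":[0,0,0],"fingers":-1},
    {"delta_pos":[24,-3,0],"dr":[0,0,0],"fingers":-1},
    {"delta_pos":[28,-8,0],"dr":[0,0,0],"fingers":-1},
  ],
)

```text
time: 0.72
tool_pos: [0.3978, -0.3472, 0.2258]
tool_rot: [-3.141, -0.0, 0.298]
contact_force: [0.0, 0.1, 0.0]
opening: 0.0916
grip_force: 0.0
```

step_arm(
  increments=[
    {"delta_pos":[3.8,-4.9,0],"dr":[0,0,0],"fingers":-1},
    {"delta_pos":[7.5,-9.7,0],"dr":[0,0,0],"fingers":-1},
    {"delta_pos":[11.3,-14.6,0],"dr":[0,0,-2],"fingers":-1},
    {"delta_pos":[15,-19.5,0],"dr":[0,0,-4],"fingers":-1},
    {"delta_pos":[18.7,-24.3,0],"dr":[0,0,-6.5],"fingers":-1},
  ],
)

```text
time: 1.35
tool_pos: [0.5037, -0.0593, 0.2265]
tool_rot: [-3.141, 0.0, 0.413]
contact_force: [0.9, -0.3, -0.3]
opening: 0.0921
grip_force: 0.0
```

```bash
python3 - <<'E'
from h import *
snap('side')
print(robot.observe()['tool_pos'],toolshift((.613,.227,.12),.41))
E
```

```text
[ 0.50527948 -0.05277918  0.22651201] (array([ 21.19, -21.14,  10.78]), array([-0.2 , -0.14,  0.5 ]))
```

step_arm(
  increments=[
    {"delta_pos":[4.2,-4.2,0],"dr":[0,0,0],"fingers":-1},
    {"delta_pos":[8.5,-8.5,1],"dr":[0,0,0],"fingers":-1},
    {"delta_pos":[12.7,-12.7,4],"dr":[0,0,0],"fingers":-1},
    {"delta_pos":[17,-17,7],"dr":[0,0,0],"fingers":-1},
    {"delta_pos":[21.2,-21.1,10],"dr":[0,0,0.5],"fingers":-1},
  ],
)

```text
time: 2.02
tool_pos: [0.6096, 0.2077, 0.1312]
tool_rot: [3.141, 0.0, 0.402]
contact_force: [0.8, -0.0, -0.5]
opening: 0.0917
grip_force: 0.0
```

```bash
python3 - <<'E'
from h import *
a=snap('top');b=snap('side')
c1=cv2.resize(a[150:265,130:240],None,fx=4,fy=4,interpolation=cv2.INTER_CUBIC)
x,y=228,130
c2=cv2.resize(b[120:215,235:335],None,fx=3.5,fy=4.8,interpolation=cv2.INTER_CUBIC)
o=np.zeros((460,792,3),np.uint8);o[:,:440]=c1;o[:456,442:792]=c2
cv2.imwrite('pics/z1.png',o[:,:,::-1]);print(robot.observe()['tool_pos'],robot.observe()['tool_rot'])
E
```

```text
[0.60769132 0.21052033 0.12702874] [-3.13884997  0.00671865  0.40681427]
```

View pics/z1.png

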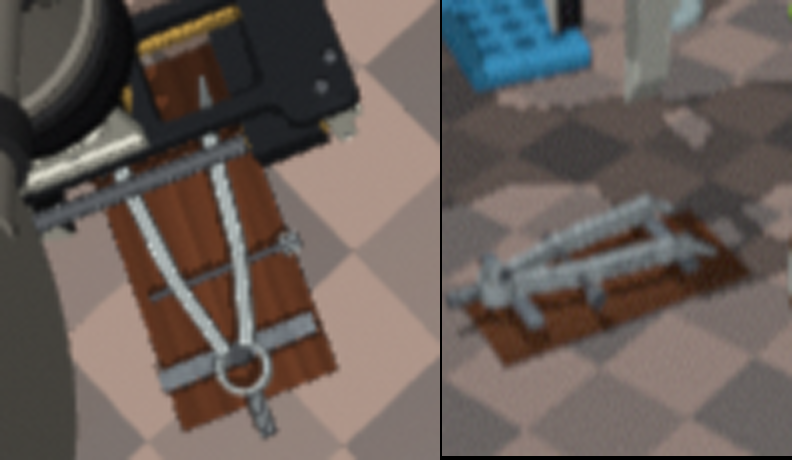

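The hand is above the rest and parallel to its bars, and the dividers are undisturbed. I'll work out the descent.

```bash
python3 - <<'E'
from h import *
print(toolshift((.613,.227,.009),.415))
E
```

```text
(array([ 1.22, -1.27, 11.8 ]), array([-0.16,  0.38, -0.47]))
```

step_arm(
  increments=[
    {"delta_pos":[1.2,-1.3,2],"dr":[0,0,-0.5],"fingers":-1},
    {"delta_pos":[1.2,-1.3,4],"dr":[0,0,-0.5],"fingers":-1},
    {"delta_pos":[1.2,-1.3,6],"dr":[0,0,-0.5],"fingers":-1},
    {"delta_pos":[1.2,-1.3,7.5],"dr":[0,0,-0.5],"fingers":-1},
    {"delta_pos":[1.2,-1.3,7.5],"dr":[0,0,-0.5],"fingers":-1},
  ],
)

```text
time: 2.75
tool_pos: [0.6144, 0.2222, 0.0563]
tool_rot: [-3.141, 0.003, 0.411]
contact_force: [0.3, 1.3, -0.3]
opening: 0.0919
grip_force: 0.0
```

```bash
python3 - <<'E'
from h import *
snap('side');print(robot.observe()['tool_pos'],robot.observe()['tool_rot'],toolshift((.613,.227,.009),.415))
E
```

```text
[0.61511619 0.22245929 0.05739804] [3.14154055e+00 6.48495381e-04 4.10845262e-01] (array([-0.01, -0.5 ,  4.84]), array([ 0.  ,  0.04, -0.24]))
```

step_arm(
  increments=[
    {"delta_pos":[0,-0.5,1.5],"dr":[0,0,0],"fingers":-1},
    {"delta_pos":[0,-0.5,3],"dr":[0,0,0],"fingers":-1},
    {"delta_pos":[0,-0.5,4],"dr":[0,0,0],"fingers":-1},
    {"delta_pos":[0,-0.5,4.8],"dr":[0,0,0],"fingers":-0.5},
    {"delta_pos":[0,-0.5,4.8],"dr":[0,0,0],"fingers":-0.3},
  ],
  newtons=25,
)

```text
time: 3.42
tool_pos: [0.6128, 0.2273, 0.0086]
tool_rot: [-3.141, 0.001, 0.411]
contact_force: [-0.5, 0.5, 0.4]
opening: 0.0764
grip_force: 0.0
```

```bash
python3 - <<'E'
from h import *
b=snap('side');a=snap('top')
c1=cv2.resize(a[150:265,130:240],None,fx=4,fy=4,interpolation=cv2.INTER_CUBIC)
c2=cv2.resize(b[120:215,235:335],None,fx=3.5,fy=4.8,interpolation=cv2.INTER_CUBIC)
o=np.zeros((460,792,3),np.uint8);o[:,:440]=c1;o[:456,442:792]=c2
cv2.imwrite('pics/z2.png',o[:,:,::-1])
s=robot.observe();print(s['tool_pos'],s['tool_rot'],s['opening'],s['grip_force'],s['contact_force'])
E
```

```text
[0.61339038 0.22748576 0.00969961] [ 3.14141648e+00 -4.42649594e-04  4.11187534e-01] 0.06837954535689635 0.0 [0.54664482 0.35125024 0.46831273]
```

View pics/z2.png

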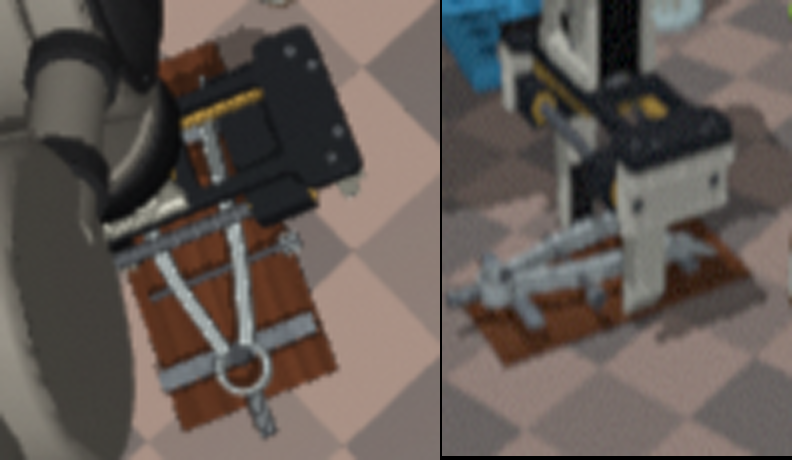

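The fingers straddle the legs between the bars and clear the screw. I'll close lightly to about 43 mm.

step_arm(
  increments=[
    {"delta_pos":[0,0,0],"dr":[0,0,0],"fingers":-0.15},
    {"delta_pos":[0,0,0],"dr":[0,0,0],"fingers":-0.08},
    {"delta_pos":[0,0,0],"dr":[0,0,0],"fingers":0},
    {"delta_pos":[0,0,0],"dr":[0,0,0],"fingers":0.06},
    {"delta_pos":[0,0,0],"dr":[0,0,0],"fingers":0.06},
  ],
  newtons=25,
)

```text
time: 4.15
tool_pos: [0.6135, 0.2277, 0.0099]
tool_rot: [3.141, -0.001, 0.411]
contact_force: [-0.6, 0.9, 4.5]
opening: 0.0434
grip_force: 8.1
```

step_arm(
  increments=[
    {"delta_pos":[0,0,0],"dr":[0,0,0],"fingers":0.07},
    {"delta_pos":[0,0,0],"dr":[0,0,0],"fingers":0.07},
    {"delta_pos":[0,0,-0.3],"dr":[0,0,0],"fingers":0.07},
    {"delta_pos":[0,0,-0.8],"dr":[0,0,0],"fingers":0.07},
    {"delta_pos":[0,0,-1.5],"dr":[0,0,0],"fingers":0.07},
  ],
  newtons=25,
)

```text
time: 4.78
tool_pos: [0.6127, 0.2272, 0.0242]
tool_rot: [-3.142, 0.001, 0.411]
contact_force: [0.1, 0.7, -1.5]
opening: 0.0427
grip_force: 6.8
```

step_arm(
  increments=[
    {"delta_pos":[0,0,-2],"dr":[0,0,0],"fingers":0.07},
    {"delta_pos":[0,0,-4],"dr":[0,0,0],"fingers":0.07},
    {"delta_pos":[0,0,-6],"dr":[0,0,0],"fingers":0.07},
    {"delta_pos":[0,0,-8],"dr":[0,0,0],"fingers":0.07},
    {"delta_pos":[0,0,-9.5],"dr":[0,0,0],"fingers":0.07},
  ],
)

```text
time: 5.4
tool_pos: [0.6133, 0.2274, 0.1207]
tool_rot: [3.141, -0.001, 0.411]
contact_force: [-0.2, -0.4, -2.2]
opening: 0.0429
grip_force: 6.7
```

step_arm(
  increments=[
    {"delta_pos":[0,0,0],"dr":[0,0,0],"fingers":0.1},
    {"delta_pos":[0,0,0],"dr":[0,0,0],"fingers":0.16},
    {"delta_pos":[0,0,0],"dr":[0,0,0],"fingers":0.22},
    {"delta_pos":[0,0,0],"dr":[0,0,0],"fingers":0.28},
    {"delta_pos":[0,0,0],"dr":[0,0,0],"fingers":0.28},
  ],
  newtons=30,
)

```text
time: 6.02
tool_pos: [0.613, 0.2275, 0.1191]
tool_rot: [-3.142, 0.001, 0.411]
contact_force: [0.9, -0.0, -1.1]
opening: 0.0331
grip_force: 11.6
```

```bash
python3 - <<'E'
from h import *
b=snap('side');a=snap('top')
c1=cv2.resize(a[130:245,130:240],None,fx=4,fy=4,interpolation=cv2.INTER_CUBIC)
c2=cv2.resize(b[60:155,235:335],None,fx=3.5,fy=4.8,interpolation=cv2.INTER_CUBIC)
o=np.zeros((460,792,3),np.uint8);o[:,:440]=c1;o[:456,442:792]=c2
cv2.imwrite('pics/z3.png',o[:,:,::-1])
s=robot.observe();print(s['tool_pos'],s['tool_rot'],s['opening'],s['grip_force'],s['contact_force'])
E
```

```text
[0.61311069 0.22748846 0.11932461] [3.14155480e+00 2.25361565e-04 4.11257159e-01] 0.03341717108544482 11.654085963964462 [ 1.07240918  0.11417577 -0.83282158]
```

View pics/z3.png

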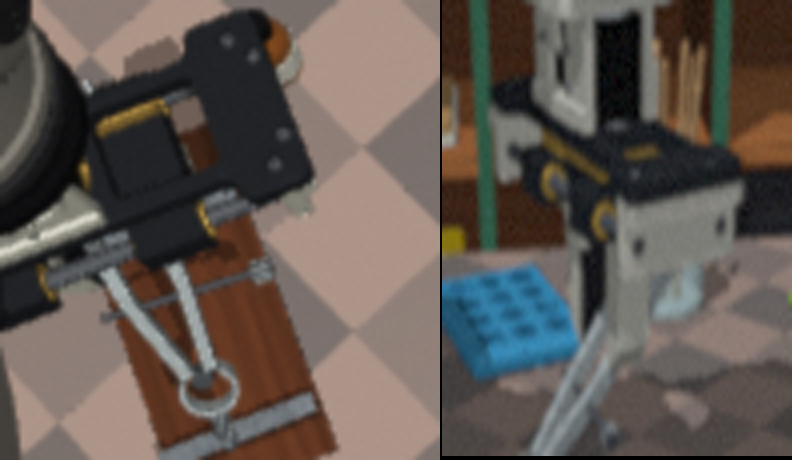

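The top view shows the dividers held, with the ring near px (182,227). In the side view the heel has drooped, with the ring near (263,154). I'll measure the pitch.

```bash
cat >> h.py <<'E'
def tri(ua,ub,na='top',nb='side'):
    o1,d1=ray(na,ua);o2,d2=ray(nb,ub)
    A=np.c_[d1,-d2];s=np.linalg.lstsq(A,o2-o1,rcond=None)[0]
    p,q=o1+s[0]*d1,o2+s[1]*d2;return (p+q)/2,np.linalg.norm(p-q)
E
python3 - <<'E'
from h import *
a=snap('top');b=snap('side')
t=cv2.resize(a[195:265,140:230],None,fx=4,fy=4,interpolation=cv2.INTER_CUBIC)
c=cv2.resize(b[115:185,235:325],None,fx=4,fy=4,interpolation=cv2.INTER_CUBIC)
cv2.imwrite('pics/z4.png',np.hstack([t,c])[:,:,::-1])
for z in (.06,.08,.1):
    print(z,onz('top',(182,227),z),proj('side',onz('top',(182,227),z)))
print(proj('side',(.613,.2275,.138)),tri((182,227),(263,154)))
E
```

```text
0.06 [0.5611488  0.20478259 0.06      ] [260.74529277 162.6284978 ]
0.08 [0.5582362  0.19921893 0.08      ] [259.18539531 155.6463131 ]
0.1 [0.55532361 0.19365527 0.1       ] [257.56758146 148.40489149]
[282.212745   125.34733984] (array([0.56240416, 0.19878262, 0.08297738]), np.float64(0.009115987858688647))
```

View pics/z4.png

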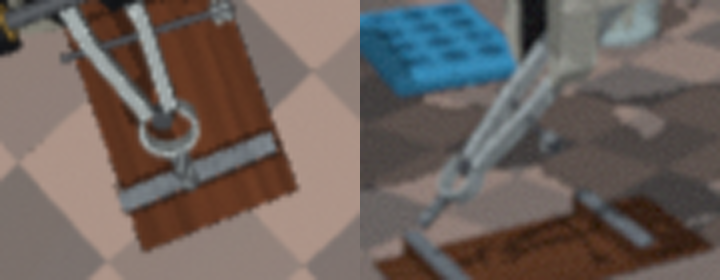

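The heel has dropped about 50° because the pads hold weakly while the legs are open. I'll set the dividers back on the rest, using the rear bar to push the heel level. Then I'll grip nearer the balance point with the legs more nearly parallel.

step_arm(
  increments=[
    {"delta_pos":[-1,0,1],"dr":[0,0,0],"fingers":0.2},
    {"delta_pos":[-1,0,2.5],"dr":[0,0,0],"fingers":0.1},
    {"delta_pos":[-1,0,3.7],"dr":[0,0,0],"fingers":0.05},
    {"delta_pos":[-1,0,4.7],"dr":[0,0,0],"fingers":0.02},
    {"delta_pos":[-1,0,5.5],"dr":[0,0,0],"fingers":0.02},
  ],
)

```text
time: 6.85
tool_pos: [0.604, 0.2235, 0.0636]
tool_rot: [3.142, 0.001, 0.411]
contact_force: [0.4, 0.4, -0.9]
opening: 0.0452
grip_force: 5.8
```

step_arm(
  increments=[
    {"delta_pos":[0,0,0.8],"dr":[0,0,0],"fingers":0.02},
    {"delta_pos":[0,0,1.6],"dr":[0,0,0],"fingers":0.02},
    {"delta_pos":[0,0,2.4],"dr":[0,0,0],"fingers":0.02},
    {"delta_pos":[0,0,3.2],"dr":[0,0,0],"fingers":0.02},
    {"delta_pos":[0,0,3.6],"dr":[0,0,0],"fingers":0.02},
  ],
)

```text
time: 7.48
tool_pos: [0.6038, 0.2234, 0.0278]
tool_rot: [-3.142, 0.001, 0.411]
contact_force: [0.5, 0.8, -1.0]
opening: 0.0452
grip_force: 5.9
```

```bash
python3 - <<'E'
from h import *
b=snap('side');a=snap('top')
c1=cv2.resize(a[150:265,130:240],None,fx=4,fy=4,interpolation=cv2.INTER_CUBIC)
c2=cv2.resize(b[120:215,235:335],None,fx=3.5,fy=4.8,interpolation=cv2.INTER_CUBIC)
o=np.zeros((460,792,3),np.uint8);o[:,:440]=c1;o[:456,442:792]=c2
cv2.imwrite('pics/z5.png',o[:,:,::-1])
s=robot.observe();print(s['tool_pos'],s['tool_rot'],s['opening'],s['grip_force'],s['contact_force'])
E
```

```text
[0.6036708  0.22339442 0.02791355] [-3.14151701e+00  9.75984396e-04  4.11260628e-01] 0.045230115866410424 5.8621586370281875 [-0.43169341  0.10519315 -0.38646702]
```

View pics/z5.png

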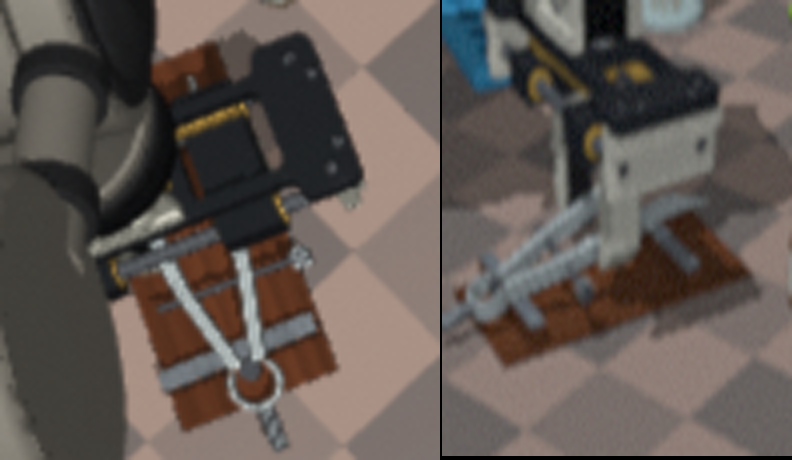

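The rear bar has pushed the dividers nearly level, with the ring at about px (194,246). I'll finish lowering, release slightly, shift 12 mm towards the heel and regrip.

step_arm(
  increments=[
    {"delta_pos":[0,0,0.7],"dr":[0,0,0],"fingers":0.02},
    {"delta_pos":[0,0,1.3],"dr":[0,0,0],"fingers":0.02},
    {"delta_pos":[0,0,1.8],"dr":[0,0,0],"fingers":0.02},
    {"delta_pos":[0,0,1.9],"dr":[0,0,0],"fingers":-0.05},
    {"delta_pos":[0,0,1.9],"dr":[0,0,0],"fingers":-0.25},
  ],
)

```text
time: 8.2
tool_pos: [0.6041, 0.2235, 0.0096]
tool_rot: [3.141, -0.0, 0.411]
contact_force: [-0.1, 0.1, 0.3]
opening: 0.0543
grip_force: 0.0
```

step_arm(
  increments=[
    {"delta_pos":[0,0,0],"dr":[0,0,0],"fingers":-0.25},
    {"delta_pos":[-0.6,0,0],"dr":[0,0,0],"fingers":-0.25},
    {"delta_pos":[-1.2,0,0],"dr":[0,0,0],"fingers":-0.25},
    {"delta_pos":[-1.2,0,0],"dr":[0,0,0],"fingers":-0.25},
    {"delta_pos":[-1.2,0,0],"dr":[0,0,0],"fingers":-0.25},
  ],
)

```text
time: 8.82
tool_pos: [0.5931, 0.2187, 0.0096]
tool_rot: [3.141, -0.0, 0.411]
contact_force: [0.6, -0.0, 0.7]
opening: 0.0574
grip_force: 0.0
```

```bash
python3 - <<'E'
from h import *
b=snap('side');a=snap('top')
c1=cv2.resize(a[150:265,130:240],None,fx=4,fy=4,interpolation=cv2.INTER_CUBIC)
c2=cv2.resize(b[120:215,235:335],None,fx=3.5,fy=4.8,interpolation=cv2.INTER_CUBIC)
o=np.zeros((460,792,3),np.uint8);o[:,:440]=c1;o[:456,442:792]=c2
cv2.imwrite('pics/z6.png',o[:,:,::-1])
s=robot.observe();print(s['tool_pos'],s['tool_rot'],s['opening'],s['grip_force'],s['contact_force'])
E
```

```text
[0.59316348 0.21872526 0.00954888] [ 3.14145069e+00 -2.84701790e-04  4.11212185e-01] 0.057308727139767875 0.0 [-0.06486983 -0.38155908  0.70193495]
```

View pics/z6.png

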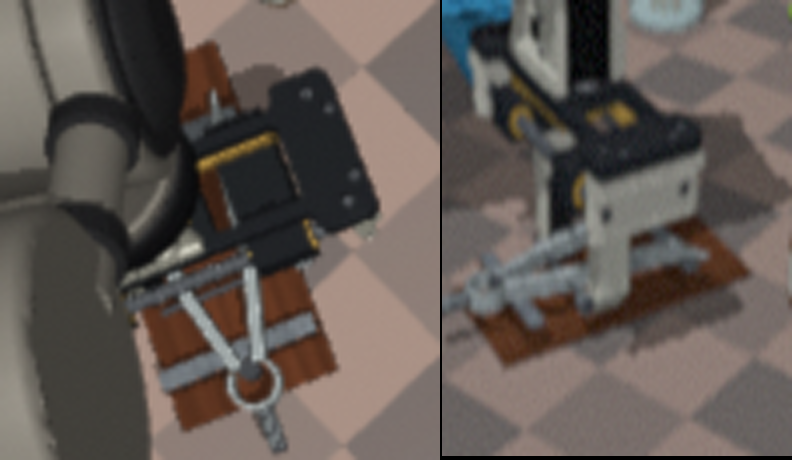

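The dividers lie flat on the bars again and the fingers are close to the screw. I'll shift 3 mm forward for clearance, squeeze nearly to setting and lift gently.

step_arm(
  increments=[
    {"delta_pos":[0.3,0,0],"dr":[0,0,0],"fingers":-0.1},
    {"delta_pos":[0.3,0,0],"dr":[0,0,0],"fingers":0},
    {"delta_pos":[0.3,0,0],"dr":[0,0,0],"fingers":0.08},
    {"delta_pos":[0.3,0,0],"dr":[0,0,0],"fingers":0.16},
    {"delta_pos":[0.3,0,0],"dr":[0,0,0],"fingers":0.24},
  ],
  newtons=40,
)

```text
time: 9.55
tool_pos: [0.5958, 0.2199, 0.0095]
tool_rot: [3.142, -0.0, 0.411]
contact_force: [0.4, 0.4, 0.7]
opening: 0.0357
grip_force: 11.4
```

step_arm(
  increments=[
    {"delta_pos":[0,0,0],"dr":[0,0,0],"fingers":0.24},
    {"delta_pos":[0,0,-0.2],"dr":[0,0,0],"fingers":0.24},
    {"delta_pos":[0,0,-0.5],"dr":[0,0,0],"fingers":0.24},
    {"delta_pos":[0,0,-0.9],"dr":[0,0,0],"fingers":0.24},
    {"delta_pos":[0,0,-1.4],"dr":[0,0,0],"fingers":0.24},
  ],
)

```text
time: 10.18
tool_pos: [0.5957, 0.2199, 0.0237]
tool_rot: [3.142, 0.0, 0.411]
contact_force: [-0.6, 0.4, -2.2]
opening: 0.0351
grip_force: 11.4
```

step_arm(
  increments=[
    {"delta_pos":[0,0,-1],"dr":[0,0,0],"fingers":0.24},
    {"delta_pos":[0,0,-2.5],"dr":[0,0,0],"fingers":0.24},
    {"delta_pos":[0,0,-4],"dr":[0,0,0],"fingers":0.24},
    {"delta_pos":[0,0,-5.5],"dr":[0,0,0],"fingers":0.24},
    {"delta_pos":[0,0,-6.5],"dr":[0,0,0],"fingers":0.28},
  ],
)

```text
time: 10.8
tool_pos: [0.5961, 0.22, 0.09]
tool_rot: [3.141, -0.001, 0.411]
contact_force: [-0.0, 0.1, -2.0]
opening: 0.0336
grip_force: 12.9
```

```bash
python3 - <<'E'
from h import *
b=snap('side');a=snap('top')
cv2.imwrite('pics/t7.png',a[:,:,::-1]);cv2.imwrite('pics/s7.png',b[:,:,::-1])
c1=cv2.resize(a[150:265,120:220],None,fx=4,fy=4,interpolation=cv2.INTER_CUBIC)
c2=cv2.resize(b[80:195,225:321],None,fx=4,fy=4,interpolation=cv2.INTER_CUBIC)
cv2.imwrite('pics/z7.png',np.hstack([c1,c2])[:,:,::-1])
s=robot.observe();print(s['tool_pos'],s['tool_rot'],s['opening'],s['grip_force'],s['contact_force'],s['torque'])
E
```

```text
[0.59648832 0.22008776 0.09010404] [ 3.14101559e+00 -2.55766836e-03  4.11277317e-01] 0.032951703833961905 13.101144433021545 [ 0.262109   -0.7364582  -1.94467662] [-0.04538264 -0.02392627 -0.0252587 ]
```

View pics/z7.png

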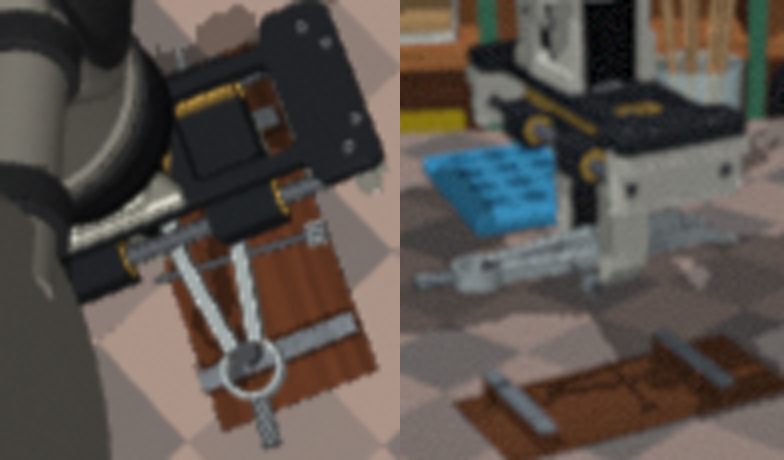

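The dividers are held level at the squeezed setting, with the ring at top px (182.7,242) and side px (242,148), and the points just ahead of the hand. Next I'll fix the guide's heading and the line positions from stored pictures.

```bash
cat >> h.py <<'E'
def darkline(g,name,p,q,half=3,thr=12,n=24):
    "subpixel dark ridge along segment p-q (px); returns world points at z=.0155"
    p,q=np.array(p,float),np.array(q,float);t=(q-p)/np.linalg.norm(q-p);nn=np.array([-t[1],t[0]])
    out=[]
    s=np.linspace(-half,half,6*half+1)
    for a in np.linspace(0,1,n):
        c=p+(q-p)*a;X=c+s[:,None]*nn
        v=cv2.remap(g.astype(np.float32),X[:,0].astype(np.float32)[:,None],X[:,1].astype(np.float32)[:,None],cv2.INTER_LINEAR).ravel()
        w=np.clip(np.max(v)-thr-v,0,None)
        if w.sum()>0: out.append(c+nn*(w*s).sum()/w.sum())
    return np.array(out)
E
python3 - <<'E'
from h import *
print('ring',tri((182.75,242),(242,148)),'tip?',tri((165,165),(311,139)),'handle',tri((187.5,260),(229.5,151)))
t=cv2.imread('pics/top0.png');s=cv2.imread('pics/side0.png')
# rule mask in top: bright, unsaturated
for nm,im,roi in(('top',t,(315,225,455,260)),('side',s,(240,245,285,385))):
    hsv=cv2.cvtColor(im,cv2.COLOR_BGR2HSV);m=((hsv[...,1]<45)&(hsv[...,2]>165)).astype(np.uint8)
    k=np.zeros_like(m);x0,y0,x1,y1=roi;k[y0:y1,x0:x1]=m[y0:y1,x0:x1]
    k=cv2.morphologyEx(k,cv2.MORPH_CLOSE,np.ones((5,5)))
    c=max(cv2.findContours(k,0,2)[0],key=cv2.contourArea)
    W=np.array([onz(nm,p,.0155)[:2] for p in c[:,0]],np.float32)
    (cx,cy),(w,h),an=cv2.minAreaRect(W*1000);print(nm,(cx,cy),(w,h),an)
g=cv2.cvtColor(t,cv2.COLOR_BGR2GRAY)
for p,q in(((376.8,238),(376.5,246)),((391.8,238),(391.5,246))):
    P=np.array([onz('top',x,.0155) for x in darkline(g,'top',p,q)]);print('top',P.mean(0),P[0],P[-1])
g=cv2.cvtColor(s,cv2.COLOR_BGR2GRAY)
for y in (.1747,.2047):
    p=proj('side',(.535,-y,.0155));q=proj('side',(.555,-y,.0155));print(p,q)
    c=((p+q)/2).astype(int);print(g[c[1]-9:c[1]+10,c[0]-4])
E
```

```text
ring (array([0.52463099, 0.1886404 , 0.10522977]), np.float64(0.0062250780587167496)) tip? (array([0.67586753, 0.23406369, 0.0988541 ]), np.float64(0.008377105577955301)) handle (array([0.49551593, 0.178837  , 0.1033805 ]), np.float64(0.0016574032215396907))
top (548.0079345703125, -189.80712890625) (229.20693969726562, 28.01865577697754) 87.05043029785156
side (545.8494873046875, -186.19610595703125) (230.9324188232422, 28.430173873901367) 87.05107879638672
top [ 0.54449465 -0.17467458  0.0155    ] [ 0.55252377 -0.17510106  0.0155    ] [ 0.53649182 -0.17393323  0.0155    ]
top [ 0.54504816 -0.20471519  0.0155    ] [ 0.5530746  -0.20515298  0.0155    ] [ 0.53704087 -0.20433841  0.0155    ]
[254.43169838 299.71400213] [267.74528442 298.77525296]
[185 183 184 183 183 184 180 152 139 174 184 182 183 181 179 181 183 182
 181]
[254.9619791  315.07589348] [268.88661351 314.05663493]
[181 183 182 181 181 179 178 152 128 157 179 182 179 179 179 178 179 178
 178]
```

step_arm(
  increments=[
    {"delta_pos":[-0.5,1,-1],"dr":[0,0,0],"fingers":0.28},
    {"delta_pos":[-1.5,3,-2],"dr":[0,0,1],"fingers":0.28},
    {"delta_pos":[-3,6,-3.5],"dr":[0,0,3],"fingers":0.28},
    {"delta_pos":[-5,9.5,-4],"dr":[0,0,5],"fingers":0.28},
    {"delta_pos":[-7,13,-4],"dr":[0,0,7],"fingers":0.28},
  ],
)

```text
time: 11.52
tool_pos: [0.5834, 0.07, 0.1295]
tool_rot: [3.141, -0.001, 0.287]
contact_force: [0.7, -0.6, -1.1]
opening: 0.033
grip_force: 13.2
```

```bash
python3 - <<'E'
from h import *
print(toolshift((.468,-.186,.05),-.0515))
E
```

```text
(array([-18.32,  21.29,   7.95]), array([ 0.04, -0.07, 19.37]))
```

step_arm(
  increments=[
    {"delta_pos":[-2.5,3,0],"dr":[0,0,3],"fingers":0.28},
    {"delta_pos":[-6.5,7.5,0],"dr":[0,0,7],"fingers":0.28},
    {"delta_pos":[-10.5,12,0],"dr":[0,0,11],"fingers":0.28},
    {"delta_pos":[-14.5,16.5,0],"dr":[0,0,15.5],"fingers":0.28},
    {"delta_pos":[-17.5,20.5,0],"dr":[0,0,19.4],"fingers":0.28},
  ],
)

```text
time: 12.15
tool_pos: [0.4721, -0.1765, 0.1291]
tool_rot: [3.141, -0.0, -0.054]
contact_force: [1.0, -0.3, -1.5]
opening: 0.0335
grip_force: 13.2
```

```bash
python3 - <<'E'
from h import *
snap('top');print(robot.observe()['opening'],toolshift((.468,-.186,.035),-.0515))
E
```

```text
0.033077098880305036 (array([-0.26,  0.44,  9.41]), array([ 0.21,  0.01, -0.45]))
```

step_arm(
  increments=[
    {"delta_pos":[-0.3,0.4,2],"dr":[0,0,0],"fingers":0.28},
    {"delta_pos":[-0.3,0.4,4.5],"dr":[0,0,0],"fingers":0.28},
    {"delta_pos":[-0.3,0.4,7],"dr":[0,0,0],"fingers":0.28},
    {"delta_pos":[-0.3,0.4,9],"dr":[0,0,0],"fingers":0.28},
    {"delta_pos":[-0.3,0.4,9.8],"dr":[0,0,0],"fingers":0.28},
  ],
)

```text
time: 12.82
tool_pos: [0.47, -0.1779, 0.0299]
tool_rot: [-3.141, 0.002, -0.051]
contact_force: [-0.4, -0.6, -1.1]
opening: 0.0332
grip_force: 13.2
```

```bash
python3 - <<'E'
from h import *
a=snap('top');b=snap('side')
cv2.imwrite('pics/t8.png',a[:,:,::-1]);cv2.imwrite('pics/s8.png',b[:,:,::-1])
o=robot.observe();print(o['tool_pos'],o['tool_rot'],o['opening'])
g=cv2.cvtColor(a,cv2.COLOR_RGB2GRAY).astype(int);g0=cv2.cvtColor(cv2.imread('pics/top0.png'),cv2.COLOR_BGR2GRAY).astype(int)
print('top now');print(g[228:256:2,368:402])
h=cv2.cvtColor(b,cv2.COLOR_RGB2GRAY).astype(int)
print('side now');print(h[284:326:1,250:282:2])
for P in((.547,-.175,.035),(.547,-.205,.035)):print(proj('top',P),proj('side',P))
E
```

```text
[ 0.470436   -0.17783756  0.03030736] [-3.14133366e+00  9.43204026e-04 -5.03181334e-02] 0.03355109959732089
top now
[[164 163 163 163 160 161 161 161 162 162 163 164 163 163 163 163 161 160
  162 163 164 165 165 166 167 167 167 169 169 169 169 170 170 171]
 [157 159 160 159 158 154 156 156 157 158 158 160 159 160 160 161 158 156
  155 155 155 155 154 154 155 155 154 153 152 153 153 152 152 152]
 [179 174 177 169 167 167 162 162 162 159 161 159 160 159 158 158 158 158
  156 157 156 156 156 156 157 157 158 158 158 159 159 160 158 145]
 [221 174 223 227 227 221 182 216 188 155 210 181 217 221 219 212 175 212
  216 214 209 181 200 199 175 190 186 190 182 180 178 162 105  41]
 [183 166 223 227 227 223 199 215 180 162 215 183 222 227 226 214 148 220
  226 227 220 178 222 218 152 211 169 221 226 222 180  78  25  18]
 [166 181 228 230 231 230 227 193 163 178 226 229 229 229 223 169 170 224
  228 227 227 223 224 196 174 220 218 225 217 153  58  18  17  16]
 [172 225 229 229 229 229 224 171 157 196 228 229 229 225 185 160 171 224
  228 228 228 228 224 190 160 204 227 217 120  37  18  16  17  1
[... 3226 characters left out ...]
25 123 152 185 195 190 189 192 162 132 139 129 141]
 [ 79 107 122 124 125 131 176 197 193 196 194 160 134 136 128 141]
 [ 78 108 126 124 121 145 180 194 189 189 189 160 131 138 130 141]
 [ 77 112 126 124 119 168 191 195 190 170 172 156 133 138 129 139]
 [ 75 112 123 124 126 179 192 196 191 162 162 152 132 138 129 141]
 [ 76 115 124 121 145 183 193 195 191 185 186 161 134 141 131 139]
 [ 76 112 127 118 171 193 190 193 192 194 196 158 133 140 131 139]
 [ 75 111 119 125 176 193 191 196 190 194 195 159 132 138 128 142]
 [ 76 111 127 145 182 194 191 195 191 189 190 160 133 140 129 140]]
[379.06986473 239.6090577 ] [261.93993198 289.81503936]
[394.5624724  239.89517134] [262.8324926  304.99450195]
```

```bash
cat >> h.py <<'E'
def asc(a,b,r0,r1,c0,c1):
    d=(a.astype(int)-b.astype(int))
    for r in range(r0,r1): print(r,''.join('#' if v<-90 else '=' if v<-40 else '-' if v<-15 else '+' if v>15 else '.' for v in d[r,c0:c1]))
E
python3 - <<'E'
from h import *
G=lambda f:cv2.cvtColor(cv2.imread('pics/'+f+'.png'),cv2.COLOR_BGR2GRAY)
print('top c0=350');asc(G('t8'),G('top0'),222,262,350,410)
print('side c0=225');asc(G('s8'),G('side0'),268,325,225,285)
E
```

```text
top c0=350
222 +++..++++.+.+.+.+++++++++++++++++++++++.++.++.++++++++++++++
223 +.+++.+++++++++++++++++++++++++++++++++++++++++++++.++++++++
224 .++.+.++++++++++++++++++++++.++++.++++++++++++.++++++++.+++.
225 .++++++++++.++++++++.+++++++.++.+++++++++++++++++++++++++..-
226 .++++.++++++.++++++++++++..+++.++++++++++++++++++++++.++..=#
227 +++++++++++.++++++++.+++++++++++++++++.+++++++.++++++++.-=##
228 ++++++++++++++.+++++++..+++++++++++.++++++++.+++++++++.-=###
229 ++++++++++++++++++++++++++++++++++.++++++.++++++.++++.-#####
230 +++.+.++.++++..++.+++.+.+++++++++++.+.++.++++..+++++.-=#####
231 ++++++++++++++.++.+++.++++++.++++++++++++.++.+++++..-=######
232 .++++++++++++++++++++++++++++++.+++++++++.++++++++..=#######
233 -.+++++++++++++++++++++++++++++++++++++.+++++++++..=########
234 =-.++++++++++++++++.+++++++++++++++++++++++++++++.=#########
235 ==-.++++++++++++++..+++++++++++++..+++++++++++++.-##########
236 ==-..++.+++..++++.--.++++...+++++.-++++++++++++.-###########
237 ===-..........++..==.+++....++++.--.+++++++++++.=###########
238 ====-...+........-=-..++...+++++.==.+++++++++
[... 4527 characters left out ...]
-----------------=========...+..+.................
315 ---------------------------========-.+.....+.+..............
316 ---------------------------========-..+.++..................
317 ---------------------------========-..+.+..+.++.............
318 ---------------------------=========-..++.++..+.............
319 --------------------------=========--.+.+.+.+...............
320 ---------------------------========...+.....................
321 --------------------------========-.+....+..................
322 ---------------------------======--.+++.+.+....+............
323 ---------------------------======..+..+.+....+..............
324 ---------------------------=====-....+.++...+++.............
```

step_arm(
  increments=[
    {"delta_pos":[0,0.3,0],"dr":[0,0,0],"fingers":0.28},
    {"delta_pos":[0,0.65,0.3],"dr":[0,0,0],"fingers":0.28},
    {"delta_pos":[0,0.65,0.7],"dr":[0,0,0],"fingers":0.28},
    {"delta_pos":[0,0.65,1.1],"dr":[0,0,0],"fingers":0.28},
    {"delta_pos":[0,0.65,1.3],"dr":[0,0,0],"fingers":0.28},
  ],
)

```text
time: 13.55
tool_pos: [0.4706, -0.1838, 0.0171]
tool_rot: [-3.141, 0.0, -0.049]
contact_force: [0.3, 0.0, -1.0]
opening: 0.0335
grip_force: 13.2
```

```bash
python3 - <<'E'
from h import *
a=snap('top','t9');b=snap('side','s9')
o=robot.observe();print(o['tool_pos'],o['tool_rot'],o['opening'],o['contact_force'])
print(onz('side',(262,284),.034),onz('side',(263,299),.034))
G=lambda f:cv2.cvtColor(cv2.imread('pics/'+f+'.png'),cv2.COLOR_BGR2GRAY)
print('top c0=360');asc(G('t9'),G('top0'),230,252,360,402)
print('side c0=240');asc(G('s9'),G('side0'),280,326,240,280)
g=G('t9').astype(int)
for r in range(232,250,1):print(r,g[r,370:400])
E
```

```text
[ 0.47054997 -0.1837918   0.01718317] [-3.14137645e+00  5.69855065e-04 -4.93556155e-02] 0.03310130330805821 [ 0.27737225 -0.72351701 -1.80880129]
[ 0.5476075  -0.16175116  0.034     ] [ 0.54774924 -0.1925732   0.034     ]
top c0=360
230 +++..++++++++.+.++++++.++.+.++.+++....+.++
231 +++++++.+++.++++++.+++++..+++++.++++++++++
232 +++++++++++++++++++++.++++++++++++++++.+.+
233 +++++++++++++++++++++++++++++.++++++++....
234 +++++++++++++++++++++++++++++++++++++++++.
235 +++++++++++++++++.+++++++++++++++++++++++.
236 +..+++++++++++.+++++++++++++++++++++++++.=
237 .....+..++.++.-.+..++++++++++.++.++++++.-#
238 .+........++..-.....++++++++.-.+...++++.##
239 ....+..+..++.--.....+++++++..-.+.=..+..=##
240 .++++++++++.-=-..--.+++++++.-=..-=..+.-###
241 -..+++++++..===..--.+++++++.==-.-=..+.####
242 -....+...+..==-..--..++++++.===.-=-..=####
243 =..........-===..-=-.+++++.-===.-=-.-#####
244 =---.......====-.-=-.+++++.====.====######
245 ====-.+++.-===...==-......-====.====######
246 ====-.+++.====---===------=====.===#######
247 -----.....-=======--===========.===#######
248 -----------------
[... 3834 characters left out ...]
229 229 220 169
 158 156 163 180 102 124 162 163 101  35  17  16]
245 [185 160 160 168 208 206 146 127 157 179 222 226 226 225 225 221 182 158
 156 156 161 177  92 124 154 121  47  20  16  15]
246 [158 146 152 155 174 169 123 124 154 166 176 178 179 179 178 176 160 156
 157 156 161 178  92 123 145  79  27  16  18  17]
247 [118 112 116 118 121 122 107 116 139 149 132 137 143 145 145 146 150 149
 150 150 155 172 100 117 117  45  17  15  17  16]
248 [ 95  91  88  86  87  88  83 105 180 168 125 101 103 104 109 111 112 114
 115 116 122 128  92 104  71  26  17  17  17  16]
249 [101 101 100  98  99  99  90  95 182 170 122  88  86  84  87  85  85  84
  82  83  83  82  76  89  38  19  17  16  17  16]
```

step_arm(
  increments=[
    {"delta_pos":[0,0.05,0.1],"dr":[0,0,0],"fingers":0.28},
    {"delta_pos":[0,0.1,0.2],"dr":[0,0,0],"fingers":0.28},
    {"delta_pos":[0,0.1,0.3],"dr":[0,0,0],"fingers":0.28},
    {"delta_pos":[0,0.1,0.4],"dr":[0,0,0],"fingers":0.28},
    {"delta_pos":[0,0.1,0.4],"dr":[0,0,0],"fingers":0.28},
  ],
)

```text
time: 14.28
tool_pos: [0.4706, -0.1849, 0.0134]
tool_rot: [-3.142, 0.0, -0.05]
contact_force: [-0.1, -0.2, -0.8]
opening: 0.0332
grip_force: 13.2
```

```bash
python3 - <<'E'
from h import *
a=snap('top','t10');b=snap('side','s10')
o=robot.observe();print(o['tool_pos'],o['tool_rot'],o['opening'],o['contact_force'])
print('leg',onz('top',(378.7,248.5),.0355))
G=lambda f:cv2.cvtColor(cv2.imread('pics/'+f+'.png'),cv2.COLOR_BGR2GRAY)
print('top c0=360');asc(G('t10'),G('top0'),234,252,360,402)
print('side c0=240');asc(G('s10'),G('side0'),284,322,240,280)
g=G('t10').astype(int)
for r in range(236,250,1):print(r,g[r,370:397])
g=G('s10').astype(int);g0=G('side0').astype(int)
for c in (258,260,262,264,266,268):print(c,g[288:320,c]);print('   0',g0[288:320,c])
E
```

```text
[ 0.4706657  -0.18499475  0.01350123] [ 3.14150147e+00 -1.34226276e-05 -4.95892542e-02] 0.03308939176869912 [-0.38145638 -0.78288508 -0.54932181]
leg [ 0.52962479 -0.17366165  0.0355    ]
top c0=360
234 +++++++++++++++++++++++++++++++++++++++++.
235 +++++++++++++++++++++++++++++++++++++++++.
236 +..++++++++++++++.++++++++++++++++++++++.-
237 ......+.++.+++.-...+++++++++++++.+++++++.#
238 .+........++++.-.-..++++++++++.....++++.=#
239 ....+..+..++.+.-.--.+++++++++.---=..++.-##
240 -..++++++++++.-=.--.+.+++++++.-===..+..###
241 =-.+++++++.++.==.--.+++++++++..-==..+.=###
242 ==-......++..-==--=..+++++++.--===-..-####
243 ===-.........====-=-.+.+++++..====-..#####
244 ====-.....+..===-==-.++++++.--=====-=#####
245 =====.+++.+.-===-==-..+++++.-=======######
246 =====-.++++.=======-.+.......======#######
247 ------......-=====-.---------======#######
248 ---------...-----.++.----=========########
249 ===-=-----------=-++.------------.=#######
250 =============-===-++.-----------=-=#######
251 ==================...----------===########
side c0=240
284 -------------=====--..+++++++.+....+...
[... 4202 characters left out ...]
0 199 198 199 197 197]
   0 [187 184 184 185 183 185 183 184 178 154 143 176 184 181 182 182 180 182
 179 179 181 182 185 176 150 134 171 183 183 183 180 180]
266 [199 195 197 196 195 197 193 189 166 124 147 186 196 194 195 193 194 191
 192 192 193 189 190 182 158 143 183 194 190 195 194 191]
   0 [181 181 180 180 179 182 178 176 166 137 135 171 179 177 181 180 174 176
 176 177 178 175 176 174 149 133 171 179 173 177 178 178]
268 [197 190 181 180 195 191 174 165 174 148 149 167 166 189 195 192 174 163
 186 194 190 172 168 185 161 146 179 177 167 186 196 192]
   0 [179 176 167 167 175 175 161 150 157 138 136 154 149 175 181 176 158 151
 171 177 174 163 153 165 151 133 164 160 156 171 177 176]
```

step_arm(
  increments=[
    {"delta_pos":[0,0.02,0.05],"dr":[0,0,0],"fingers":0.28},
    {"delta_pos":[0,0.03,0.1],"dr":[0,0,0],"fingers":0.28},
    {"delta_pos":[0,0.03,0.15],"dr":[0,0,0],"fingers":0.28},
    {"delta_pos":[0,0.03,0.2],"dr":[0,0,0],"fingers":0.28},
    {"delta_pos":[0,0.03,0.2],"dr":[0,0,0],"fingers":0.28},
  ],
)

```text
time: 15.0
tool_pos: [0.4706, -0.1853, 0.0114]
tool_rot: [3.142, 0.0, -0.05]
contact_force: [-0.4, 0.3, -1.1]
opening: 0.0329
grip_force: 13.2
```

```bash
cat > look.py <<'E'
from h import *
import sys
k=sys.argv[1]
a=snap('top','t'+k);b=snap('side','s'+k)
o=robot.observe();print(o['tool_pos'],o['tool_rot'],o['opening'],o['contact_force'],o['torque'])
G=lambda f:cv2.cvtColor(cv2.imread('pics/'+f+'.png'),cv2.COLOR_BGR2GRAY).astype(int)
g,g0=G('t'+k),G('top0')
for r in range(235,245):print(r,g[r,372:381],g[r,387:396],'|',g0[r,374:380],g0[r,389:395])
g,g0=G('s'+k),G('side0')
for c in (258,260,262,264,266):print(c,g[291:301,c],g[306:316,c]);print('  0',g0[291:301,c],g0[306:316,c])
E
python3 look.py 11
```

```text
[ 0.47064874 -0.18524826  0.01147758] [ 3.14152825e+00  2.44038463e-05 -4.94843324e-02] 0.03314680319795831 [-0.00700935 -0.49860936 -1.00934015] [0.03105565 0.06614066 0.03114331]
235 [227 220 179 217 186 146 213 176 221] [226 219 178 217 214 158 206 175 214] | [161 198 169 132 193 159] [160 199 195 142 188 157]
236 [227 223 199 219 188 161 214 182 222] [226 219 177 222 217 151 211 168 221] | [180 200 173 147 196 164] [160 203 198 135 192 151]
237 [229 228 224 221 160 145 218 219 226] [226 222 198 221 211 148 211 178 222] | [205 206 175 155 204 200] [180 203 195 134 194 162]
238 [230 230 229 218 146 121 204 227 229] [228 226 223 220 164 133 204 215 225] | [213 208 178 156 207 212] [204 204 171 130 200 198]
239 [230 230 227 183 133 115 199 228 229] [229 229 228 224 171 108 173 224 228] | [214 209 178 157 208 214] [211 207 165 129 204 211]
240 [229 229 224 165 129 119 184 226 229] [228 228 228 223 172  88 151 210 227] | [212 208 177 156 207 213] [211 205 163 129 203 212]
241 [228 227 219 164 129 123 176 223 228] [228 228 227 221 147  81 144 197 225] | [211 207 176 156 206 211] [210 20
[... 600 characters left out ...]
 [197 195 188 175 165 151 122 138 190 198] [195 194 194 190 180 169 151 135 168 194]
  0 [180 181 181 180 181 175 150 133 173 178] [178 178 180 177 182 175 150 125 156 177]
262 [196 198 198 193 183 161 137 141 193 197] [194 194 195 193 185 168 158 162 184 195]
  0 [182 181 182 180 183 179 153 142 174 185] [179 179 182 181 180 177 153 133 166 179]
264 [201 200 201 200 189 177 153 150 191 200] [197 198 197 198 197 182 166 176 197 199]
  0 [185 183 185 183 184 178 154 143 176 184] [179 179 181 182 185 176 150 134 171 183]
266 [194 199 199 194 193 183 147 145 187 194] [192 196 193 191 191 183 154 149 187 191]
  0 [180 179 182 178 176 166 137 135 171 179] [176 177 178 175 176 174 149 133 171 179]
```

step_arm(
  increments=[
    {"delta_pos":[0,0,0.05],"dr":[0,0,0],"fingers":0.28},
    {"delta_pos":[0,0,0.1],"dr":[0,0,0],"fingers":0.28},
    {"delta_pos":[0,0,0.15],"dr":[0,0,0],"fingers":0.28},
    {"delta_pos":[0,0,0.15],"dr":[0,0,0],"fingers":0.28},
    {"delta_pos":[0,0,0.15],"dr":[0,0,0],"fingers":0.28},
  ],
)

```text
time: 15.72
tool_pos: [0.4706, -0.1853, 0.01]
tool_rot: [3.142, 0.0, -0.05]
contact_force: [-0.9, 0.9, -1.4]
opening: 0.0333
grip_force: 13.2
```

```bash
python3 look.py 12
```

```text
[ 0.47065219 -0.18530197  0.01002052] [ 3.14148631e+00 -3.40311197e-05 -4.95653982e-02] 0.033603742880294836 [ 0.61484339 -0.32943673 -1.04099169] [0.04861576 0.01854518 0.01065007]
235 [227 220 178 217 186 147 212 176 221] [226 218 177 217 214 157 206 174 214] | [161 198 169 132 193 159] [160 199 195 142 188 157]
236 [227 223 199 220 191 164 215 182 222] [225 219 177 222 217 151 211 169 221] | [180 200 173 147 196 164] [160 203 198 135 192 151]
237 [229 229 223 224 191 172 220 219 227] [226 222 198 222 213 149 210 178 221] | [205 206 175 155 204 200] [180 203 195 134 194 162]
238 [230 230 229 224 161 144 209 227 228] [227 227 222 223 189 139 206 216 225] | [213 208 178 156 207 212] [204 204 171 130 200 198]
239 [230 230 230 219 148 137 200 227 229] [229 229 229 224 179 114 186 225 228] | [214 209 178 157 208 214] [211 207 165 129 204 211]
240 [229 229 225 183 135 135 199 227 229] [228 228 228 223 177  95 166 222 228] | [212 208 177 156 207 213] [211 205 163 129 203 212]
241 [228 228 222 164 128 133 184 225 228] [228 228 228 225 180  94 154 199 226] | [211 207 176 156 206 211] [210 2
[... 601 characters left out ...]
 [196 197 196 188 180 162 146 154 189 197] [194 196 195 195 184 165 163 165 172 189]
  0 [180 181 181 180 181 175 150 133 173 178] [178 178 180 177 182 175 150 125 156 177]
262 [201 197 197 197 186 173 162 164 191 198] [195 194 197 194 195 178 157 163 173 189]
  0 [182 181 182 180 183 179 153 142 174 185] [179 179 182 181 180 177 153 133 166 179]
264 [200 202 201 199 196 184 165 175 195 199] [197 197 197 199 198 192 170 156 177 195]
  0 [185 183 185 183 184 178 154 143 176 184] [179 179 181 182 185 176 150 134 171 183]
266 [195 195 195 194 192 182 155 158 188 195] [193 196 194 191 190 190 158 142 181 193]
  0 [180 179 182 178 176 166 137 135 171 179] [176 177 178 175 176 174 149 133 171 179]
```

step_arm(
  increments=[
    {"delta_pos":[0,-0.02,0],"dr":[0,0,0],"fingers":0.29},
    {"delta_pos":[0,-0.04,0],"dr":[0,0,0],"fingers":0.295},
    {"delta_pos":[0,-0.04,0.05],"dr":[0,0,0],"fingers":0.295},
    {"delta_pos":[0,-0.04,0.05],"dr":[0,0,0],"fingers":0.295},
    {"delta_pos":[0,-0.04,0.05],"dr":[0,0,0],"fingers":0.295},
  ],
)

```text
time: 16.45
tool_pos: [0.4707, -0.1849, 0.0095]
tool_rot: [3.141, -0.0, -0.05]
contact_force: [-0.2, 1.1, -1.6]
opening: 0.0322
grip_force: 14.0
```

```bash
cat > look2.py <<'E'
from h import *
import sys
k=sys.argv[1]
F=[]
a=snap('top','t'+k);F.append(robot.observe()['contact_force'][2]);b=snap('side','s'+k)
o=robot.observe();F.append(o['contact_force'][2]);print(o['tool_pos'],o['opening'],o['grip_force'],'Fz',np.round(F,2))
G=lambda f:cv2.cvtColor(cv2.imread('pics/'+f+'.png'),cv2.COLOR_BGR2GRAY).astype(int)
d=G('t'+k)-G('top0');s=int(np.median(d[238:243,380:387]))
for r in range(236,243):print(r,d[r,373:381]-s,d[r,388:396]-s)
d=G('s'+k)-G('side0');s=int(np.median(d[301:306,258:266]))
print('side cols: rows 292-300 / 307-315')
for c in range(256,269,2):print(c,d[292:301,c]-s,d[307:316,c]-s)
E
python3 look2.py 13
```

```text
[ 0.47066747 -0.18488272  0.00951533] 0.03291286335637448 13.972449749708176 Fz [-1.15 -0.81]
236 [2 2 3 1 1 1 0 1] [ 1  1  1  2 -1  1  1  1]
237 [ 0  1  2  2 -1 -2  2  1] [ 2  0  3  1 -1  0  0  1]
238 [ -1  -1   1  -7 -28 -21  -2   0] [1 2 1 2 3 0 2 2]
239 [ -1  -1  -1 -35 -45 -24  -3  -1] [ -1   0   1   1  -1 -14  -2  -1]
240 [ -1  -1  -7 -47 -46 -33  -3  -1] [  1   0   1  -3  -7 -22  -2  -1]
241 [ -1  -5 -43 -60 -48 -45  -4   0] [  0   1  -2 -35 -15 -22  -2  -1]
242 [ -1 -10 -61 -66 -48 -54 -18  -2] [  0   1  -5 -51 -38 -39  -4  -4]
side cols: rows 292-300 / 307-315
256 [ -1 -15 -37 -36 -30 -26  -8   0   1] [ -1  -1 -22 -36 -25 -25 -24 -23  -4]
258 [  1  -1 -11 -25 -34 -17   6   0  -1] [  0   1 -11 -27 -30 -10  -4 -18  -2]
260 [ -1  -4   0 -16 -25  -5  22   4   0] [  0   1  -2 -18 -28  -6  17   1  -1]
262 [  3   1   1  -5 -12   3  17  -2  -6] [ -1  -6  -1  -3 -17  -5  20  -2  -5]
264 [ 0 -1 -1 -1 -8 -1 12 -8 -4] [ 1  1  2 -5 -8  0 19 -4 -3]
266 [-1 -1  1 -1  0 -5  0 -2 -3] [ 2 -1  0 -2  2 -1 -2 -5  0]
268 [ 0  1  0 -1  0 -6 -6 -7  1] [ 2  0 -8 -4  3 -8 -2  0 -1]
```

step_arm(
  increments=[
    {"delta_pos":[0,-0.05,0],"dr":[0,0,0],"fingers":0.295},
    {"delta_pos":[0,-0.09,0],"dr":[0,0,0],"fingers":0.295},
    {"delta_pos":[0,-0.09,0.04],"dr":[0,0,0],"fingers":0.295},
    {"delta_pos":[0,-0.09,0.08],"dr":[0,0,0],"fingers":0.295},
    {"delta_pos":[0,-0.09,0.08],"dr":[0,0,0],"fingers":0.295},
  ],
)

```text
time: 17.18
tool_pos: [0.4707, -0.184, 0.0087]
tool_rot: [3.142, -0.0, -0.05]
contact_force: [-0.8, 0.0, -0.2]
opening: 0.0328
grip_force: 14.0
```

```bash
python3 look2.py 14
```

```text
[ 0.47073145 -0.18398662  0.00875027] 0.03223109938204449 13.965494334697723 Fz [-0.7   0.46]
236 [3 2 3 0 2 1 0 2] [ 1  1  2  2 -1  1  1  1]
237 [1 1 2 3 9 1 2 1] [ 1  1  2  1  0  2 -1  1]
238 [-1 -1  1 -4  6  2 -2  0] [ 1  2  2  2 11  2  2  2]
239 [ -1  -1  -5 -32   0   1  -2  -1] [  0   0  -5 -13  28   3  -1  -1]
240 [ -1  -4 -43 -59 -10 -12  -2  -1] [  1  -4 -33 -21  34   3  -1  -2]
241 [  0  -6 -60 -67 -17 -22  -1   1] [ -1   0 -13 -41  21  -9  -2  -4]
242 [ -1 -11 -63 -76 -22 -25  -2  -2] [  0   0 -10 -60  -9 -27  -3 -16]
side cols: rows 292-300 / 307-315
256 [ -2 -16 -31 -29 -33 -35 -16   3   3] [  1  -8 -29 -33 -25 -34 -16   1   1]
258 [  1  -4 -23 -34 -33 -24  -5   1  -1] [ -1   0 -14 -30 -32 -20  -6   1   3]
260 [  0   1  -6 -17 -26 -12  10   2   3] [  0  -1  -1 -19 -23 -14   0  -2   0]
262 [  3   3   0 -14 -21  -6   8   2  -4] [  0  -4  -3  -9 -23 -10  17   6  -1]
264 [  2  -1   0  -1 -11  -5  20   8   0] [  2   1  -1  -5 -16  -7  27  10   0]
266 [ 5  0  1  1 -2  0  9  1  1] [  3   2  -2   0  -2 -10   2  -1   0]
268 [ 1  2 -3  1  1 -5 -7 -3  1] [ 3  0 -5 -2  3 -4 -2  0 -1]
```

step_arm(
  increments=[
    {"delta_pos":[0,0,-0.05],"dr":[0,0,0],"fingers":0.295},
    {"delta_pos":[0,-0.05,-0.07],"dr":[0,0,0],"fingers":0.295},
    {"delta_pos":[0,-0.05,-0.02],"dr":[0,0,0],"fingers":0.295},
    {"delta_pos":[0,-0.05,0.03],"dr":[0,0,0],"fingers":0.295},
    {"delta_pos":[0,-0.05,0.05],"dr":[0,0,0],"fingers":0.295},
  ],
)

```text
time: 17.9
tool_pos: [0.4707, -0.1835, 0.0082]
tool_rot: [3.141, -0.0, -0.05]
contact_force: [-1.4, 0.7, 0.9]
opening: 0.0324
grip_force: 14.0
```

```bash
python3 look2.py 15; python3 -c "
from h import *
F=[]
for i in range(8): snap('top'); F.append(robot.observe()['contact_force'][2])
print(np.mean(F),np.std(F))"
```

```text
[ 0.47074466 -0.18349013  0.00822352] 0.03235108467598587 13.963757157325745 Fz [ 0.9  -0.07]
236 [2 2 3 0 0 1 0 1] [ 1  0  1  3 -1  2  1  1]
237 [ 0  2  1  1 10  1  2  0] [ 1  0  2  1 -1  1 -1  1]
238 [ -1  -1  -4 -16  25   3  -1  -1] [ 1  2  2 -1  0  1  2  1]
239 [ -1  -4 -43 -52  18   2  -2  -1] [  0   0  -6 -27  18   3  -1  -2]
240 [ -1  -6 -60 -59   7   0  -2  -1] [  1  -4 -38 -50  23   4  -1  -4]
241 [ -1 -10 -61 -57  -4 -11  -1   1] [  0  -4 -19 -53  25   2  -1 -15]
242 [ -4 -45 -70 -67 -12 -26  -2  -1] [ -5 -37 -52 -63   3 -14 -11 -73]
side cols: rows 292-300 / 307-315
256 [ -1 -21 -39 -31 -34 -37 -14   1   2] [  1 -17 -38 -35 -26 -36 -18   2   2]
258 [ -1  -1 -18 -34 -35 -29  -8   0   0] [  0  -2 -19 -32 -34 -30 -15  -1   0]
260 [ -1  -1 -15 -31 -29 -22   1   1   4] [  0  -1 -12 -37 -33 -22  -6  -2  -2]
262 [  2   0   3 -11 -26  -9   8   4  -2] [ -1  -3  -4 -11 -25 -17   3   1   1]
264 [  3   1   1  -6 -15  -9  12   0   1] [  6  -1   0  -7 -14 -14   8   5   2]
266 [3 0 3 0 2 4 7 1 0] [ 1  2  2  1 -1 -8  1 -2  2]
268 [ 1  3 -4 -1  2 -7 -4 -5  3] [-1 -2 -6 -2  0 -5 -1  0 -1]
0.19819341791782885 0.48525362077167733
```

step_arm(
  increments=[
    {"delta_pos":[0,0,0.01],"dr":[0,0,0],"fingers":0.295},
    {"delta_pos":[0,0,0.03],"dr":[0,0,0],"fingers":0.295},
    {"delta_pos":[0,0,0.03],"dr":[0,0,0],"fingers":0.295},
    {"delta_pos":[0,0,0.03],"dr":[0,0,0],"fingers":0.295},
    {"delta_pos":[0,0,0.03],"dr":[0,0,0],"fingers":0.295},
  ],
)

```text
time: 19.02
tool_pos: [0.4707, -0.1835, 0.0079]
tool_rot: [3.142, 0.0, -0.05]
contact_force: [-0.5, 0.6, -0.6]
opening: 0.0321
grip_force: 14.0
```

```bash
python3 look2.py 16; python3 -c "
from h import *
F=[]
for i in range(8): snap('top'); F.append(robot.observe()['contact_force'])
print(np.mean(F,0))"
```

```text
[ 0.47072733 -0.18348367  0.00790632] 0.03286730032062027 13.96358996629715 Fz [-0.11 -0.98]
236 [2 2 3 0 1 1 0 1] [ 1  1  2  2 -1  2  1  1]
237 [0 2 1 0 9 1 2 1] [ 1  0  2  0 -2  1  0  1]
238 [ -1  -1  -4 -15  25   2  -1  -1] [  1   2  -1 -19  -3   2   2   2]
239 [ -1  -4 -43 -52  18   3  -2  -1] [  0   0  -7 -33  16   3   0  -2]
240 [ -2  -6 -59 -58   7   1  -2  -2] [  1  -4 -38 -50  23   3  -1  -5]
241 [  0 -10 -62 -56  -3 -12   0   1] [ -1  -4 -19 -54  26   4  -1 -15]
242 [ -4 -45 -70 -66 -10 -26  -2  -2] [ -4 -37 -53 -66   5  -2  -9 -72]
side cols: rows 292-300 / 307-315
256 [  1 -20 -37 -32 -31 -39 -16   1   2] [ -3 -15 -37 -34 -31 -38 -21  -1   1]
258 [  1  -5 -21 -37 -35 -30  -5  -1  -1] [ -1  -3 -21 -32 -33 -28 -15  -2   2]
260 [  2  -3 -13 -31 -31 -22  -1   0   5] [  1  -2 -13 -36 -30 -21  -8   1  -1]
262 [  1  -2   1 -12 -27  -8   6   2  -4] [ -1  -2  -3 -11 -26 -17   3   0  -1]
264 [  0  -1   1  -6 -16  -8  12   1   1] [  3   1   1  -7 -17 -16   5   5   2]
266 [ 3 -4 -2  0  1  1  7  0  0] [ 1  2  0  0 -4 -6 -2 -3  0]
268 [ 0  2 -2  1 -2 -7 -5 -4  2] [ 0  2 -6 -3  4 -5 -2  0 -2]
[-0.44605145 -0.29704361  0.0803352 ]
```

```bash
python3 -c "
from cell import robot
print(robot.hand_in())"
```

```text
the job is handed in; nothing more can be done
None
```

Handed in at about 20 s of the 45 s limit: the dividers are held squeezed to about 32.4 mm with both points resting on the two long lines at roughly 1 N, each within about 0.5 mm by camera, after one regrasp on the rest because the heel drooped on the first lift.

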